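# Send a finished valve block through the flap of the leak tester

### The job

Take the aluminium valve block off its hanger: slide it sideways to the robot's right until the stud heads sit in the wide ends of its keyhole slots, then draw it off. Stand it on the leak tester's sill with its keyhole plate towards the orange flap, and push it in upright through the flap until you feel the stiff red probe inside give way by about 5 mm, without driving the probe to the end of its travel. Withdraw so that the flap falls fully shut behind the block, and leave the other things on the bench where they are.

Things in the scene. Friction and masses are not known exactly. Their poses are not given: they have to be found in the camera images.
- valve_block: The valve block, about 0.3 kg. Origin: centre of its underside; z up, x towards its steel keyhole plate; x -29 to +29 mm. Tall aluminium part, to be gripped: x -4 to +18, 50 wide in y, 44 tall. Low grey foot behind it: x -29 to -4, 24 tall, 50 wide. Plate: x 25 to 29, 80 wide, 44 tall; above z = 22 a 7 mm gap before it takes the stud heads. Starts hanging, leaning up to 5 degrees.
- keyhole_wide (a point): On the plate's outer face, midway between the wide ends of its two keyhole slots (block y +8, z 32 mm). Wide ends: 16 x 16 mm, centred 18 mm either side of this point in y. From each, a narrow part 8 mm high (z 28 to 36) runs 12 mm further towards -y; the block hangs by these, so the stud axes start about 33 mm above its underside.
- block_rear (a point): Centre of the flat rear face of the valve block's grey foot (50 x 24 mm, a brass disc in it), 12 mm above its underside: where to push.
- block_plate (a point): On the outer face of the valve block's keyhole plate, mid-width, 12 mm above its underside.
- hanger: Hanger: upright aluminium plate 160 mm wide, top 126 mm above the table, 8 thick, on a dark foot 8 mm thick (x -55 to +35, 200 wide). Origin on the table below the plate's front face; -x points out of that face roughly to the robot, +y to the robot's left. The block starts with its centre 6 to 9 mm towards +y of the hanger's middle and comes off when slid along -y to about -8 mm.
- stud_mid (a point): Midway between the two steel studs, 115 mm above the table, where their heads begin (5.5 mm out of the hanger's face). Studs at hanger y = -18 and +18 mm, pointing to -x: shank 6 mm thick, 5.5 long, then a head 11 mm across, 3 thick. Bring keyhole_wide in line with this point (within 2 mm in y and z), then draw the block at least 10 mm along the hanger's -x to free it.
- chamber: Leak tester. Origin on the table under the middle of the gate; +x into the chamber, y across. Floor of sill and chamber 6 mm above the table, x -105 to +125 mm. Sill in front of the gate: guide strips 8 mm high, 92 mm apart inside, flaring from x = -65 to about 110 at x = -102. The chamber behind the gate is closed by side walls and a clear lid.
- gate_sill (a point): Middle of the gate on the floor, in the gate plane (chamber x = 0). Opening 92 mm wide, 61 high above the floor; the blue header over it spans chamber x -4 to +8 and 61 to 67 mm above the floor, the lid goes on behind at that height. Fingers can follow the block in far enough only when leaning, pointing forward and down at about 45 degrees under the header, tips near the floor.
- flap_edge (a point): Middle of the orange flap's lower edge; 26 mm above the floor when shut, so the block's low foot passes under it. The flap lies on the block's tall part until the foot's rear face is about 9 mm beyond the gate plane, then drops.
- flap (a joint): Orange flap, 84 mm wide, 33 tall, 3 thick, 50 g, hung from a pin 60 mm above the floor at chamber x = 3 mm. 0 = shut (hanging straight down), grows in rad as it swings inward and up, to 1.45. It cannot swing outward; it falls shut by its own weight once nothing holds it.
- probe (a joint): How far the red probe pad (20 mm across, centre 12 mm above the floor, facing the gate) is pushed in, m: 0 = out, 0.016 = end of travel. It slides with about 7 N friction and stays where pushed. Its depth differs each time and is not told: the face starts 69 to 77 mm beyond the gate plane. The block alone slides with about 1 to 4 N.
- screwdriver: Bystander: red-handled screwdriver; leave it.
- wrench: Bystander: steel wrench; leave it.
- fittings_jar: Bystander: small amber jar with black cap; leave it.
- compact_cylinder: Bystander: aluminium compact air cylinder with a white plate on its rod; leave it.
- regulator: Bystander: grey pressure regulator with a black knob; leave it.
- parts_tray: Bystander: wooden two-compartment parts tray; leave it.
- brass_plug: Bystander: small brass plug, 22 mm across, 20 mm tall, standing on the hanger's foot to one side; leave it.
Mind the look-alikes: they are no part of the job. Leave any pink look-alike of the valve_block alone. Leave any green look-alike of the hanger alone.

How it is judged:
On the way, in this order (a step that is already met when the one before it is completed fails the run):
1. the block is off its studs, clear of the hanger (x of block_plate in the frame of hanger below -0.012 m), for 0.1 s.
2. the block stands on the sill outside the gate, plate towards the flap, flap shut (x of block_plate in the frame of chamber between -0.07 and 0.002 m and x of block_rear in the frame of chamber below -0.03 m and y of valve_block in the frame of chamber between -0.02 and 0.02 m and z of valve_block in the frame of chamber between 0.003 and 0.01 m and angle between valve_block's own z axis and vertical below 0.1 rad and value of joint flap below 0.1 rad), for 0.1 s.
3. the block has swung the flap open (value of joint flap above 0.4 rad and x of block_plate in the frame of chamber above 0.01 m), for 0.1 s.
At the end, for the whole second after the job is handed in: The block stands upright (within 0.1 rad) on the chamber floor with its whole length inside the gate, plate foremost, at rest; the flap is shut (under 0.08 rad); the probe is pushed in between 1.5 and 12.5 mm (x of block_rear in the frame of chamber above 0.004 m and x of block_plate in the frame of chamber above 0.06 m and y of valve_block in the frame of chamber between -0.02 and 0.02 m and z of valve_block in the frame of chamber between 0.003 and 0.009 m and angle between valve_block's own z axis and vertical below 0.1 rad and value of joint flap below 0.08 rad and value of joint probe between 0.0015 and 0.0125 m and linear speed of valve_block below 0.01 m/s); the robot touches nothing.
It fails at once if the probe is driven to the end of its travel (beyond 14.5 mm) (value of joint probe above 0.0145 m).
It fails at once if the block is tipped over (angle between valve_block's own z axis and vertical above 0.7 rad).
It fails at once if another thing on the bench is moved more than 25 mm (distance of any of screwdriver, wrench, fittings_jar, compact_cylinder, regulator, parts_tray, brass_plug from where it was at the start of the episode above 0.025 m).
It also fails if it takes over 58 s, if anything falls off the work surface, if the arm or the gripper's body presses on something with over 40 N, if the wrist force passes 120 N, or if a joint passes its speed limit or range.

### The arm

A 6-joint arm with a two-finger parallel gripper is mounted at the origin on the work surface. World frame = base frame: x ahead of the robot, y to its left, z up, the work surface at z = 0. Lengths are in m, angles in rad, forces in N, time in s.
With the tool pointing down it reaches from about 0.3 to 0.75 m from the base axis. Payload 8.5 kg.
Tool frame: the origin (TCP) lies at the very end of the fingers, on their centre line; the grasp point (between the pads) lies 19 mm behind it; z points along the fingers, x is the direction in which the jaws open and shut, and the axes are right-handed (so a half turn about z gives the same grasp; the last joint's range is limited). The gripper opens to 88 mm and grips with 3 to 60 N. Pads are 18 mm wide; open, the fingers measure 123 mm over their backs; the gripper's body (75 mm by 187 mm) begins 45 mm behind the grasp point.
Start: joints at [-1.434, 0.381, 1.297, -0, 1.464, -0.215], TCP at [0.19, -0.516, 0.239] pointing down, gripper open.
Joint ranges: [-3.11, 3.11], [-0.89, 2.33], [0.22, 2.48], [-1.42, 4.56], [0.17, 2.85], [-2.88, 2.88]. Speed limits (rad/s): [2.39, 2.39, 3.14, 3.14, 3.14, 3.14].

### API

Orientations are given as a unit quaternion [w, x, y, z].
In Python, from workcell import read_state, read_camera, camera_info, finish_job, cut_out gives the robot as it stands.
- The arm moves only by the tool carry_out, never from a script. Its arguments are lists of equal length, an entry for each row: "claw": the closure, from 0 (fully open) to 1 (shut); "dp": the shift along the tool's x, y, z in m, a list of three; "twist": the turn, a rotation vector about the tool's x, y, z in rad, a list of three. A call has 1 to 12 rows; each row is the pose to reach, as a shift and turn from the pose commanded when the call began, along the tool's axes at that moment; what a row does not reach only later rows make up. A row lasts 1/12 s, in which the tool goes at most 41.7 mm and 7.16 degrees, less where a joint would pass 70% of its speed; a pose out of reach is approached as far as the arm can. A call with a gripper value outside its range is refused whole. The fingers move at their own pace and stop on an object; the grip force is fixed at half the most. Time passes only in rows, so rows that repeat a pose let the fingers close. It gives the time, the measured TCP pose, the force and the opening at its end, in the units of the state.
- read_state(): the state, without advancing time (a new reading comes with each control period).
- read_camera(name): name is "scene" or "top" or "wrist"; returns (picture, depth): 400x640x3 uint8, blue, green, red; 400x640 float32, m along the optical axis (not along the pixel's ray), 0 where there is no reading.
- camera_info(name): a dict with "camera_matrix" (3x3 intrinsics, pixels), "cam_to_world" (4x4, takes a point from camera to world coordinates). Camera axes: x right, y up, looking along -z (the intrinsics and any distortion apply to the point x, -y, -z); pixel columns grow to the right and rows downward; lengths in m; the calibration is good to about 2 mm. The wrist camera is an equidistant fisheye: a pixel r from the principal point sees the ray r / f radians off the axis. A picture is of the moment at which its call begins: read the wrist's pose just before it. camera_info takes no time and is no camera call; for the wrist camera it gives the pose at the moment of the call.
- finish_job(): hands the job in, once; it reports no verdict.
Trained networks look in the newest picture that a camera, given by its name, has taken for a name from the list of things; names that differ only in an ending like _2 or _b are one class to them, and where a whole thing is asked for, a point or a joint stands for the part that bears it (a point fixed in the world has none). Each returns a list of dicts, best first, with "conf" (0 to 1); they miss things now and then, are a little off and sometimes report something else, mostly with a low value. They report only what shows in the picture. A call takes as long as a camera call. They do not tell look-alikes from the thing itself.
- cut_out(camera, target): "pixels" (400x640 bool, what is visible of it) and "bbox" ([centre column, centre row, width, height] in pixels, round what is visible of it).
The state is a dict: "time": time; "joint_pos": joint angles; "joint_velocities": joint speeds; "joint_efforts": joint torques, N m; "eef_pos": TCP position; "ee_rot": TCP orientation; "ft_force": force on the tool from outside, world axes, zero at the start; "wrist_torque": the same for the moment, N m; "gripper_width": finger opening in m.
Only numpy, scipy, OpenCV 4.12 (cv2) and the standard library are available. Lean on these libraries where they do the work, as an engineer would, in place of code of your own. Each camera call takes 0.05 s, during which the arm holds its last target.

## Working session

There is one attempt and no reset: what is moved stays moved. The work goes in short steps, Python scripts to look and compute and a tool call to move; the robot and the scene stay as the last step left them, time stands still between calls to the robot, and variables do not carry over. Pictures are saved under pics/ and viewed, and the job is handed in when it is done.

Besides the shell and the picture viewer there is one more tool, called after ">>>" as name(argument=value, ...) on one line, values as JSON. carry_out: Moves the arm, as the interface text tells. Its arguments: {"type":"object","properties":{"claw":{"type":"array"},"dp":{"type":"array"},"twist":{"type":"array"}},"required":["claw","dp","twist"]}

```bash
ls; mkdir -p pics; python3 - <<'E'
from workcell import *
import cv2,numpy as np
s=read_state();print({k:np.round(v,3) for k,v in s.items()})
for n in("scene","top","wrist"):
    p,d=read_camera(n);cv2.imwrite(f"pics/{n}0.png",p);np.save(f"pics/{n}0.npy",d)
    i=camera_info(n);print(n,np.round(i["camera_matrix"],1).tolist(),np.round(i["cam_to_world"],3).tolist())
E
```

```text
pics
{'time': np.float64(0.0), 'joint_pos': array([-1.434,  0.381,  1.298,  0.   ,  1.464, -0.215]), 'joint_velocities': array([ 0.   ,  0.   , -0.   , -0.001, -0.001,  0.   ]), 'joint_efforts': array([ 0.0000e+00, -4.3793e+01, -2.2456e+01,  7.1000e-02,  3.5000e-02,
       -0.0000e+00]), 'eef_pos': array([ 0.189, -0.516,  0.238]), 'ee_rot': array([-0.001,  0.82 , -0.572, -0.001]), 'ft_force': array([0.107, 0.636, 0.702]), 'wrist_torque': array([-0.016,  0.045,  0.01 ]), 'gripper_width': np.float64(0.088)}
scene [[405.7, 0.0, 325.9], [0.0, 405.7, 203.0], [0.0, 0.0, 1.0]] [[0.231, -0.557, 0.798, 1.575], [0.973, 0.12, -0.197, -0.264], [0.014, 0.822, 0.57, 0.834], [0.0, 0.0, 0.0, 1.0]]
top [[439.2, 0.0, 322.1], [0.0, 439.2, 194.8], [0.0, 0.0, 1.0]] [[-0.009, 0.995, -0.097, 0.411], [-1.0, -0.011, -0.017, 0.001], [-0.018, 0.097, 0.995, 1.302], [0.0, 0.0, 0.0, 1.0]]
wrist [[309.7, 0.0, 320.0], [0.0, 309.7, 200.5], [0.0, 0.0, 1.0]] [[0.343, 0.889, 0.303, 0.268], [-0.939, 0.325, 0.11, -0.487], [-0.001, -0.323, 0.946, 0.384], [0.0, 0.0, 0.0, 1.0]]
```

View pics/scene0.png

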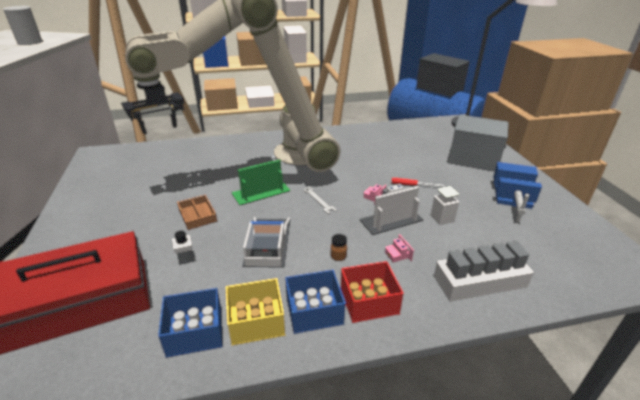

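View pics/top0.png

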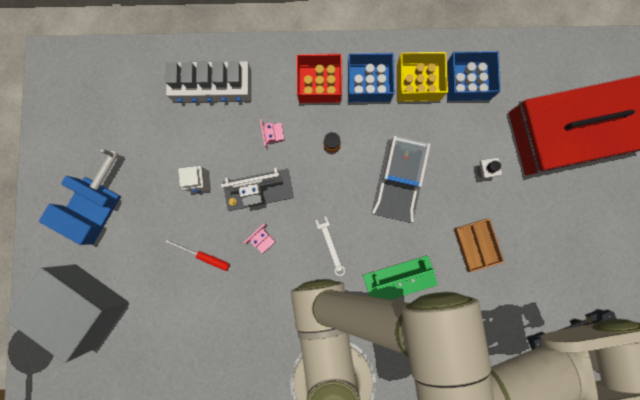

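View pics/wrist0.png

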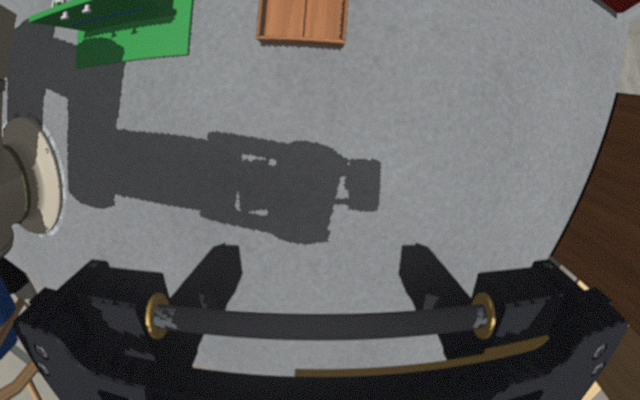

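```bash
cat > h.py <<'E'
from workcell import *
import cv2,numpy as np
from scipy.spatial.transform import Rotation as R
def deproj(n,d,u,v,info=None):
    i=info or camera_info(n);K=np.array(i["camera_matrix"]);T=np.array(i["cam_to_world"])
    z=d[np.asarray(v),np.asarray(u)]
    if n!="wrist":
        x=(np.asarray(u)-K[0,2])/K[0,0]*z;y=(np.asarray(v)-K[1,2])/K[1,1]*z
    else:
        dx=np.asarray(u)-K[0,2];dy=np.asarray(v)-K[1,2];r=np.hypot(dx,dy)/K[0,0]
        s=np.tan(r)/np.maximum(np.hypot(dx,dy),1e-9);x=dx*s*z;y=dy*s*z
    P=np.stack([x,-y,-z],-1)
    return P@T[:3,:3].T+T[:3,3]
def proj(n,P,info=None):
    i=info or camera_info(n);K=np.array(i["camera_matrix"]);T=np.array(i["cam_to_world"])
    c=(np.asarray(P)-T[:3,3])@T[:3,:3];x,y,z=c[...,0],-c[...,1],-c[...,2]
    if n!="wrist": return np.stack([K[0,0]*x/z+K[0,2],K[1,1]*y/z+K[1,2]],-1)
    r=np.hypot(x,y);th=np.arctan2(r,z);s=K[0,0]*th/np.maximum(r,1e-9)
    return np.stack([x*s+K[0,2],y*s+K[1,2]],-1)
def q2R(q): return R.from_quat([q[1],q[2],q[3],q[0]])
E
python3 - <<'E'
from h import *
p=cv2.imread("pics/top0.png");c=p[120:230,210:440];cv2.imwrite("pics/t0c.png",cv2.resize(c,None,fx=3.45,fy=3.45,interpolation=2))
p=cv2.imread("pics/scene0.png");c=p[160:280,230:470];cv2.imwrite("pics/s0c.png",cv2.resize(c,None,fx=3.3,fy=3.3,interpolation=2))
read_camera("top");read_camera("scene")
for n in("top","scene"):
    d=np.load(f"pics/{n}0.npy")
    for t in("hanger","valve_block","chamber","flap","brass_plug"):
        for r in cut_out(n,t)[:3]:
            v,u=np.nonzero(r["pixels"]);P=deproj(n,d,u,v)
            print(n,t,round(r["conf"],2),np.round(r["bbox"]),len(u),np.round(np.median(P,0),3),np.round(P.min(0),3),np.round(P.max(0),3))
print(read_state()["time"])
E
```

```text
top hanger 0.7 [402. 179.  55.  85.] 3396 [ 0.576 -0.205  0.025] [ 0.411 -0.297 -0.005] [7.060e-01 1.000e-03 1.302e+00]
top hanger 0.62 [401. 278.  77.  45.] 2118 [ 0.295 -0.201  0.011] [ 0.235 -0.311 -0.001] [4.110e-01 1.000e-03 1.302e+00]
top valve_block 0.84 [261. 238.  29.  28.] 436 [0.408 0.199 0.028] [ 0.373  0.001 -0.003] [0.451 0.25  1.302]
top valve_block 0.82 [249. 196.  27.  26.] 508 [0.534 0.219 0.108] [0.411 0.001 0.003] [0.568 0.271 1.302]
top valve_block 0.79 [275. 134.  23.  24.] 432 [0.721 0.169 0.028] [ 0.411  0.001 -0.003] [0.765 0.207 1.302]
top chamber 0.75 [402. 179.  59.  88.] 3396 [ 0.576 -0.204  0.021] [ 0.411 -0.282 -0.005] [7.140e-01 1.000e-03 1.302e+00]
top chamber 0.61 [255. 190.  74.  41.] 1581 [0.557 0.185 0.011] [ 0.411  0.001 -0.003] [0.617 0.326 1.302]
top brass_plug 0.5 [256. 189.  65.  44.] 1439 [0.558 0.181 0.011] [ 0.411  0.001 -0.001] [0.617 0.318 1.302]
scene hanger 0.96 [261. 180.  59.  48.] 1608 [ 0.307 -0.201  0.055] [ 0.244 -0.302  0.   ] [ 1.575 -0.096  0.834]
scene hanger 0.71 [391. 210.  62.  42.] 1827 [0.575 0.212 0.052] [ 0.417 -0.264 -0.002] [1.575 0.358 0.834]
scene valve_block 0.84 [398. 248.  29.  26.] 524 [0.736 0.173 0.026] [ 0.637 -0.264 -0.001] [1.575 0.231 0.834]
scene valve_block 0.58 [393. 187.  23.  13.] 158 [0.542 0.212 0.126] [ 0.339 -0.264  0.001] [1.575 0.338 0.834]
scene chamber 0.77 [264. 240.  48.  52.] 1950 [ 0.642 -0.213  0.069] [ 0.44  -0.291 -0.   ] [ 1.575 -0.121  0.834]
scene chamber 0.34 [417. 181.  50.   9.] 194 [0.356 0.348 0.021] [ 0.321 -0.264  0.003] [1.575 0.469 0.834]
0.75
```

View pics/t0c.png

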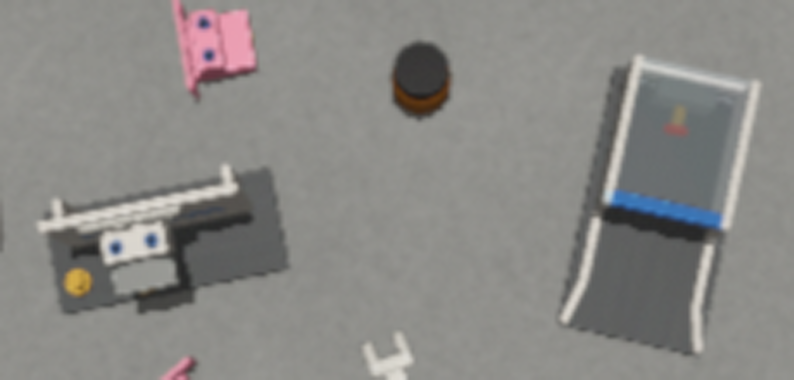

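View pics/s0c.png

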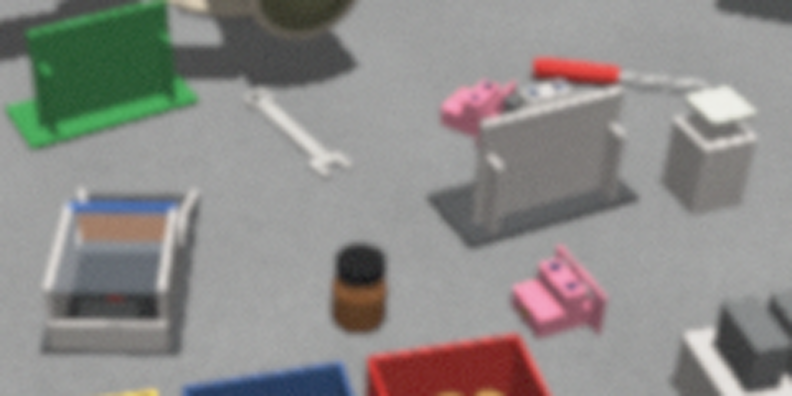

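```bash
cat >> h.py <<'E'
def pose(yaw_deg,lean_deg=0):
    """tool x at frame -y of a fixture with given yaw; z forward/down; lean: 0 = straight down"""
    l=np.radians(lean_deg)
    z=np.array([np.sin(l),0,-np.cos(l)]);x=np.array([0,-1.,0]);y=np.cross(z,x)
    return R.from_euler('z',yaw_deg,degrees=True)*R.from_matrix(np.stack([x,y,z],1))
def move(p,Rt,cur=None):
    s=read_state();R0=q2R(s["ee_rot"]) if cur is None else cur[1];p0=s["eef_pos"] if cur is None else cur[0]
    print("dp",np.round(R0.inv().apply(np.asarray(p)-p0),4).tolist(),"twist",np.round((R0.inv()*Rt).as_rotvec(),4).tolist())
E
python3 - <<'E'
from h import *
d=np.load("pics/top0.npy")
for u,v in[(392,176),(419,184),(225,185),(278,174),(403,181)]: print(u,v,deproj("top",d,np.array([u]),np.array([v])).round(3))
move([0.5,-0.19,0.30],pose(-11.5))
move([0.52,0.2,0.28],pose(11.))
E
```

```text
392 176 [[ 0.582 -0.175  0.073]]
419 184 [[ 0.558 -0.249  0.078]]
225 185 [[0.555 0.285 0.125]]
278 174 [[0.583 0.14  0.13 ]]
403 181 [[ 0.567 -0.205  0.077]]
dp [-0.1993, -0.4039, -0.0612] twist [-0.0, 0.0, 0.5525]
dp [-0.5585, -0.5571, -0.0412] twist [-0.0, 0.0, 0.1598]
```

>>> carry_out(claw=[0,0,0,0,0,0,0,0,0,0,0,0], dp=[[-0.2,-0.404,-0.061],[-0.2,-0.404,-0.061],[-0.2,-0.404,-0.061],[-0.2,-0.404,-0.061],[-0.2,-0.404,-0.061],[-0.2,-0.404,-0.061],[-0.2,-0.404,-0.061],[-0.2,-0.404,-0.061],[-0.2,-0.404,-0.061],[-0.2,-0.404,-0.061],[-0.2,-0.404,-0.061],[-0.2,-0.404,-0.061]], twist=[[0,0,0.55],[0,0,0.55],[0,0,0.55],[0,0,0.55],[0,0,0.55],[0,0,0.55],[0,0,0.55],[0,0,0.55],[0,0,0.55],[0,0,0.55],[0,0,0.55],[0,0,0.55]])

```text
time: 1.75
eef_pos: [0.5029, -0.1851, 0.3006]
ee_rot: [0.001, -0.636, 0.772, -0.001]
ft_force: [-0.8, -0.0, 0.2]
gripper_width: 0.088
```

```bash
cat > snap.py <<'E'
import sys
from h import *
i=camera_info("wrist");p,d=read_camera("wrist");n=sys.argv[1]
cv2.imwrite(f"pics/{n}.png",p);np.save(f"pics/{n}.npy",d);np.save(f"pics/{n}_T.npy",np.array(i["cam_to_world"]))
s=read_state();print(s["time"],s["eef_pos"].round(4),s["ee_rot"].round(4),s["ft_force"].round(2),round(s["gripper_width"],4))
E
python3 snap.py w1
```

```text
1.8 [ 0.5019 -0.1864  0.3002] [ 5.000e-04 -6.356e-01  7.720e-01 -4.000e-04] [-0.71 -0.45 -0.62] 0.0878
```

View pics/w1.png

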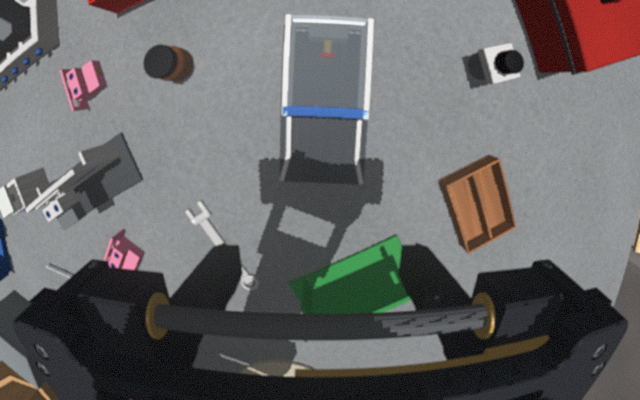

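```bash
cat > ch.py <<'E'
import sys
from h import *
n=sys.argv[1]
p=cv2.imread(f"pics/{n}.png");d=np.load(f"pics/{n}.npy");info=camera_info("wrist");info=dict(info,cam_to_world=np.load(f"pics/{n}_T.npy"))
h=cv2.cvtColor(p,cv2.COLOR_BGR2HSV)
m=(cv2.inRange(h,(100,150,60),(125,255,255))>0)
nl,lab,st,c=cv2.connectedComponentsWithStats(m.astype(np.uint8));
cand=[k for k in range(1,nl) if 200<c[k][0]<460 and st[k][2]>40]
k=max(cand,key=lambda k:st[k][4]);print(st[k])
v,u=np.nonzero(lab==k);P=deproj("wrist",d,u,v,info);print("z",np.percentile(P[:,2],[5,50,95]).round(4))
# flatten to known top z 0.073 along ray
T=info["cam_to_world"];C=T[:3,3]
def atz(u,v,z):
    K=np.array(info["camera_matrix"]);dx=np.asarray(u,float)-K[0,2];dy=np.asarray(v,float)-K[1,2];rr=np.hypot(dx,dy);th=rr/K[0,0]
    D=np.stack([np.sin(th)*dx/rr,-np.sin(th)*dy/rr,-np.cos(th)],-1)@T[:3,:3].T
    return C+D*((z-C[2])/D[...,2])[...,None]
Q=atz(u,v,0.073)[:,:2]
for A in(P[:,:2],Q):
    r=cv2.minAreaRect((A*1000).astype(np.float32));print("rect",np.round(r[0],1),np.round(r[1],1),round(r[2],2))
    cm=A.mean(0);w,V=np.linalg.eigh(np.cov((A-cm).T));a=V[:,1];a=a*np.sign(a[1]);print(cm.round(4),"yaw",np.degrees(np.arctan2(-a[0],a[1])).round(2))
E
python3 ch.py w1
```

```text
[285 107  78  11 570]
z [0.0717 0.0729 0.0742]
rect [ 574.3 -202.7] [92.2 20. ] 76.04
[ 0.5694 -0.204 ] yaw -13.87
rect [ 569.7 -201.6] [92.2 10.6] 76.67
[ 0.5693 -0.2037] yaw -13.82
```

```bash
python3 - <<'E'
from h import *
move([0.52,0.205,0.28],pose(11.))
E
```

```text
dp [-0.3876, 0.0575, 0.0202] twist [-0.0012, -0.0, -0.3852]
```

>>> carry_out(claw=[0,0,0,0,0,0,0,0,0,0,0,0], dp=[[-0.388,0.058,0.02],[-0.388,0.058,0.02],[-0.388,0.058,0.02],[-0.388,0.058,0.02],[-0.388,0.058,0.02],[-0.388,0.058,0.02],[-0.388,0.058,0.02],[-0.388,0.058,0.02],[-0.388,0.058,0.02],[-0.388,0.058,0.02],[-0.388,0.058,0.02],[-0.388,0.058,0.02]], twist=[[0,0,-0.385],[0,0,-0.385],[0,0,-0.385],[0,0,-0.385],[0,0,-0.385],[0,0,-0.385],[0,0,-0.385],[0,0,-0.385],[0,0,-0.385],[0,0,-0.385],[0,0,-0.385],[0,0,-0.385]])

```text
time: 2.8
eef_pos: [0.5194, 0.2019, 0.2794]
ee_rot: [0.0, 0.77, -0.638, -0.0]
ft_force: [-0.1, 0.0, 0.1]
gripper_width: 0.0881
```

```bash
python3 snap.py w2; python3 - <<'E'
import cv2
p=cv2.imread("pics/w2.png");cv2.imwrite("pics/w2c.png",cv2.resize(p[50:250,190:450],None,fx=3,fy=3,interpolation=2))
E
```

```text
2.85 [0.5195 0.2012 0.2796] [ 4.000e-04  7.697e-01 -6.384e-01  0.000e+00] [-0.13 -0.65 -0.29] 0.0878
```

View pics/w2.png

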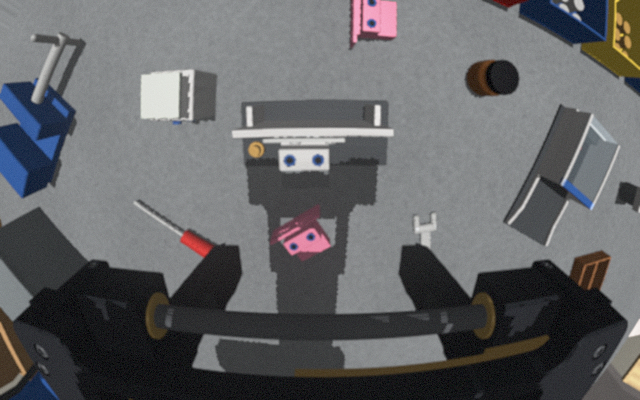

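View pics/w2c.png

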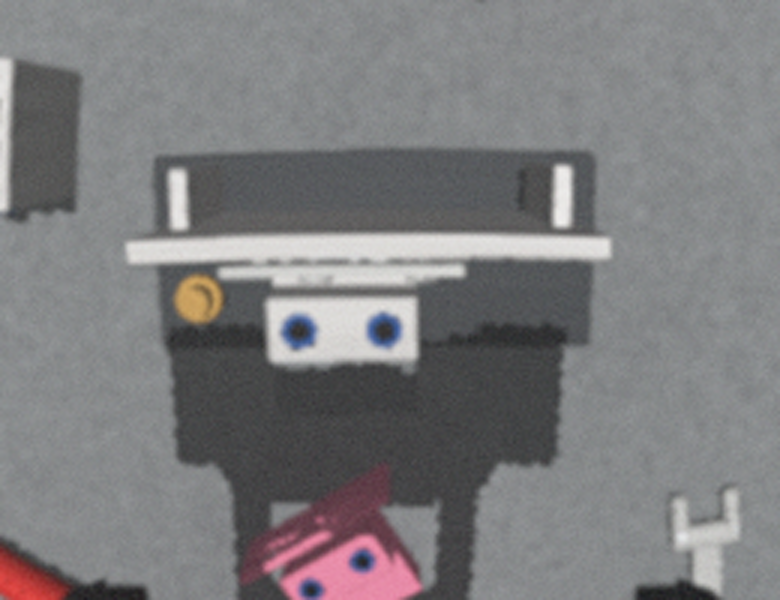

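```bash
cat >> h.py <<'E'
def load(n):
    return cv2.imread(f"pics/{n}.png"),np.load(f"pics/{n}.npy"),dict(camera_info("wrist"),cam_to_world=np.load(f"pics/{n}_T.npy"))
def atz(info,u,v,z):
    T=info["cam_to_world"];C=T[:3,3];K=np.array(info["camera_matrix"]);dx=np.asarray(u,float)-K[0,2];dy=np.asarray(v,float)-K[1,2];rr=np.hypot(dx,dy)+1e-9;th=rr/K[0,0]
    D=np.stack([np.sin(th)*dx/rr,-np.sin(th)*dy/rr,-np.cos(th)],-1)@T[:3,:3].T
    return C+D*((z-C[2])/D[...,2])[...,None]
E
python3 - <<'E'
from h import *
p,d,i=load("w2")
f=lambda pts,z: atz(i,190+np.array(pts)[:,0]/3-.33,50+np.array(pts)[:,1]/3-.33,z)
H=f([[126,241],[611,237],[128,263],[611,258]],.126);print("hanger",H.round(4).tolist())
v=H[2]-H[3];print("yaw",np.degrees(np.arctan2(-v[0],v[1])),np.linalg.norm(v),"back",np.degrees(np.arctan2(-(H[0]-H[1])[0],(H[0]-H[1])[1])))
B=f([[267,297],[418,297],[267,362],[418,362]],.126);print("block",B.round(4).tolist())
print("sizes",np.linalg.norm(B[0]-B[1]),np.linalg.norm(B[2]-B[3]),np.linalg.norm(B[0]-B[2]))
w=B[2]-B[3];print("byaw",np.degrees(np.arctan2(-w[0],w[1])));w=B[0]-B[1];print("byaw",np.degrees(np.arctan2(-w[0],w[1])))
yaw=np.arctan2(-v[0],v[1]);xd=np.array([np.cos(yaw),np.sin(yaw),0]);yd=np.array([-np.sin(yaw),np.cos(yaw),0])
O=(H[2]+H[3])/2
print("O",O,"block in hanger y",(B-O)@yd,"x",(B-O)@xd)
Pl=f([[219,272],[465,270]],.124);print("plate y",(Pl-O)@yd,(Pl-O)@xd)
# depth of block top
for a,b in[(285,163),(324,163),(285,152),(304,152),(324,152),(304,168),(304,160),(260,132),(360,131)]:
    print(a,b,deproj("wrist",d,np.array([a]),np.array([b]),i).round(4),end=' ')
E
```

```text
hanger [[0.5577, 0.2987, 0.126], [0.5879, 0.1424, 0.126], [0.5505, 0.297, 0.126], [0.5811, 0.1408, 0.126]]
yaw 11.078075601202647 0.15915941073297638 back 10.92560459833054
block [[0.5467, 0.249, 0.126], [0.5556, 0.2005, 0.126], [0.5251, 0.2456, 0.126], [0.5342, 0.1963, 0.126]]
sizes 0.049284429283962976 0.050136694332861755 0.021914353474820014
byaw 10.463446585733022
byaw 10.326643912839119
O [0.56578412 0.21888893 0.126     ] block in hanger y [ 0.03317516 -0.01610503  0.03403303 -0.01610078] x [-0.01290392 -0.01355027 -0.03480148 -0.0353393 ]
plate y [ 0.04914769 -0.0314965 ] [-0.00444929 -0.00492704]
285 163 [[0.5334 0.2406 0.1252]] 324 163 [[0.5404 0.2025 0.125 ]] 285 152 [[0.5444 0.2423 0.1251]] 304 152 [[0.5477 0.2239 0.1252]] 324 152 [[0.5514 0.2047 0.1261]] 304 168 [[0.5315 0.2211 0.1239]] 304 160 [[0.5395 0.2225 0.1239]] 260 132 [[0.5601 0.2697 0.1265]] 360 131 [[0.5786 0.1744 0.1263]]
```

```bash
python3 - <<'E'
from h import *
p,d,i=load("w2")
vv,uu=np.mgrid[150:170,281:328];u=uu.ravel();v=vv.ravel()
ok=p[v,u].astype(int).min(1)>150;u=u[ok];v=v[ok]
P=deproj("wrist",d,u,v,i);yaw=np.radians(11);xd=np.array([np.cos(yaw),np.sin(yaw),0]);yd=np.array([-np.sin(yaw),np.cos(yaw),0])
X=(P-P.mean(0))
A=np.c_[X@xd,X@yd,np.ones(len(X))];s=np.linalg.lstsq(A,X[:,2],rcond=None);print(len(u),P.mean(0),s[0],"resid",np.sqrt(s[1]/len(u)))
C=np.linalg.inv(A.T@A);print("sd",np.sqrt(np.diag(C)*s[1]/len(u)))
# target pose
O=np.array([0.5658,0.2189,0]);
t=O-0.0241*xd+0.0088*yd;print(t)
for z in(.2,.094): move([t[0],t[1],z],pose(11))
E
```

```text
721 [0.54045449 0.22252608 0.1253255 ] [ 5.73528379e-01 -4.38039503e-02  1.45683098e-17] resid [0.01047732]
sd [0.05680674 0.02968647 0.0003902 ]
[0.54046367 0.22293982 0.        ]
dp [-0.0175, -0.0247, 0.0796] twist [0.0005, -0.0005, -0.0059]
dp [-0.0176, -0.0247, 0.1856] twist [0.0005, -0.0005, -0.0059]
```

```bash
python3 - <<'E'
from h import *
p,d,i=load("w2")
vv,uu=np.mgrid[151:169,282:327];u=uu.ravel();v=vv.ravel()
P=deproj("wrist",d,u,v,i);P=P[abs(P[:,2]-.125)<.004];yaw=np.radians(11);xd=np.array([np.cos(yaw),np.sin(yaw),0]);yd=np.array([-np.sin(yaw),np.cos(yaw),0])
X=(P-P.mean(0))
A=np.c_[X@xd,X@yd,np.ones(len(X))];s=np.linalg.lstsq(A,X[:,2],rcond=None);print(len(P),P.mean(0),s[0],"resid",np.sqrt(s[1]/len(P)))
C=np.linalg.inv(A.T@A);print("sd",np.sqrt(np.diag(C)*s[1]/len(P)))
E
```

```text
809 [0.54023677 0.22262891 0.12507904] [ 5.00826954e-02 -1.88952514e-03  4.05205807e-17] resid [0.0007646]
sd [5.08419095e-03 2.09369757e-03 2.68818163e-05]
```

```bash
python3 - <<'E'
from h import *
Rt=pose(11,2.9);t=np.array([.5404,.2229,.1255])+.032*Rt.as_matrix()[:,2];print(t)
move(t-[0,0,.1],Rt) if 0 else None
move(t+np.array([0,0,.1]),Rt);move(t,Rt)
E
```

```text
[0.54198923 0.22320891 0.09354098]
dp [-0.0175, -0.0262, 0.086] twist [0.0511, -0.0007, -0.0059]
dp [-0.0176, -0.0263, 0.186] twist [0.0511, -0.0007, -0.0059]
```

>>> carry_out(claw=[0,0,0,0,0,0,0,0,0,0,0,0], dp=[[-0.0176,-0.0263,0.04],[-0.0176,-0.0263,0.07],[-0.0176,-0.0263,0.09],[-0.0176,-0.0263,0.11],[-0.0176,-0.0263,0.13],[-0.0176,-0.0263,0.15],[-0.0176,-0.0263,0.165],[-0.0176,-0.0263,0.18],[-0.0176,-0.0263,0.186],[-0.0176,-0.0263,0.186],[-0.0176,-0.0263,0.186],[-0.0176,-0.0263,0.186]], twist=[[0.051,0,-0.006],[0.051,0,-0.006],[0.051,0,-0.006],[0.051,0,-0.006],[0.051,0,-0.006],[0.051,0,-0.006],[0.051,0,-0.006],[0.051,0,-0.006],[0.051,0,-0.006],[0.051,0,-0.006],[0.051,0,-0.006],[0.051,0,-0.006]])

```text
time: 3.85
eef_pos: [0.5426, 0.2241, 0.0949]
ee_rot: [-0.02, 0.771, -0.636, 0.017]
ft_force: [-0.5, -0.3, 0.6]
gripper_width: 0.0882
```

```bash
python3 snap.py w3
```

```text
3.9 [0.5426 0.2243 0.0949] [-0.0204  0.7715 -0.6357  0.0169] [0.12 0.05 0.04] 0.0879
```

View pics/w3.png

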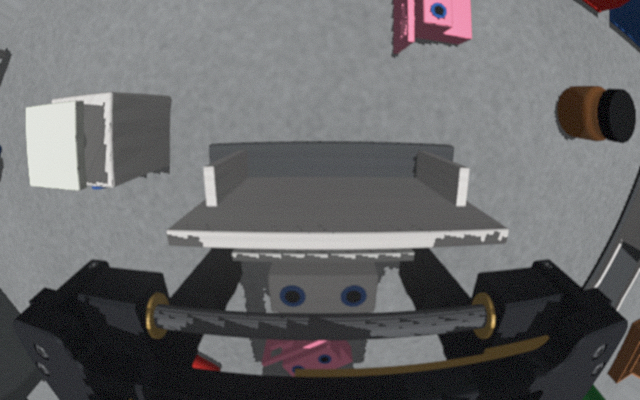

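>>> carry_out(claw=[1,1,1,1,1,1,1,1,1,1], dp=[[0,0,0],[0,0,0],[0,0,0],[0,0,0],[0,0,0],[0,0,0],[0,0,0],[0,0,0],[0,0,0],[0,0,0]], twist=[[0,0,0],[0,0,0],[0,0,0],[0,0,0],[0,0,0],[0,0,0],[0,0,0],[0,0,0],[0,0,0],[0,0,0]])

```text
time: 4.73
eef_pos: [0.5421, 0.2236, 0.0937]
ee_rot: [-0.019, 0.772, -0.636, 0.017]
ft_force: [-0.1, -6.5, 0.9]
gripper_width: 0.0499
```

>>> carry_out(claw=[1,1,1,1,1,1,1,1,1], dp=[[0,0,-0.001],[0,0,-0.001],[0.003,0,-0.001],[0.006,0,-0.001],[0.009,0,-0.001],[0.012,0,-0.001],[0.015,0,-0.001],[0.017,0,-0.001],[0.017,0,-0.001]], twist=[[0,0,0],[0,0,0],[0,0,0],[0,0,0],[0,0,0],[0,0,0],[0,0,0],[0,0,0],[0,0,0]])

```text
time: 5.48
eef_pos: [0.5451, 0.2074, 0.0947]
ee_rot: [-0.019, 0.771, -0.636, 0.016]
ft_force: [0.1, 0.1, -2.8]
gripper_width: 0.0497
```

```bash
python3 snap.py w4; python3 - <<'E'
import cv2
p=cv2.imread("pics/w4.png");cv2.imwrite("pics/w4c.png",cv2.resize(p[210:320,150:530],None,fx=2.1,fy=2.1,interpolation=2))
E
```

```text
5.5333 [0.5451 0.2077 0.0947] [-0.0194  0.7715 -0.6357  0.0162] [-0.72  0.59 -3.55] 0.0499
```

View pics/w4c.png

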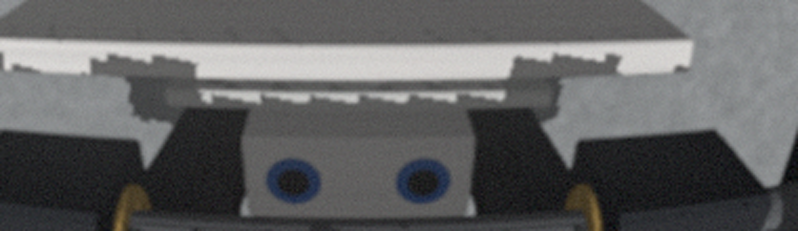

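>>> carry_out(claw=[1,1,1,1,1,1,1,1,1], dp=[[0.0006,0,0],[0.0006,0,0],[0.0006,0.002,-0.0001],[0.0006,0.004,-0.0002],[0.0006,0.006,-0.0003],[0.0006,0.008,-0.0004],[0.0006,0.01,-0.0005],[0.0006,0.012,-0.0006],[0.0006,0.012,-0.0006]], twist=[[0,0,0],[0,0,0],[0,0,0],[0,0,0],[0,0,0],[0,0,0],[0,0,0],[0,0,0],[0,0,0]])

```text
time: 6.28
eef_pos: [0.5331, 0.2051, 0.0948]
ee_rot: [-0.02, 0.772, -0.636, 0.016]
ft_force: [-0.2, 1.0, -3.3]
gripper_width: 0.0499
```

```bash
python3 snap.py w5; python3 - <<'E'
import cv2
p=cv2.imread("pics/w5.png");cv2.imwrite("pics/w5c.png",cv2.resize(p[190:320,130:510],None,fx=2.1,fy=2.1,interpolation=2))
E
```

```text
6.3333 [0.5333 0.2051 0.0948] [-0.0196  0.7717 -0.6355  0.0163] [ 0.11  0.37 -3.25] 0.0493
```

View pics/w5c.png

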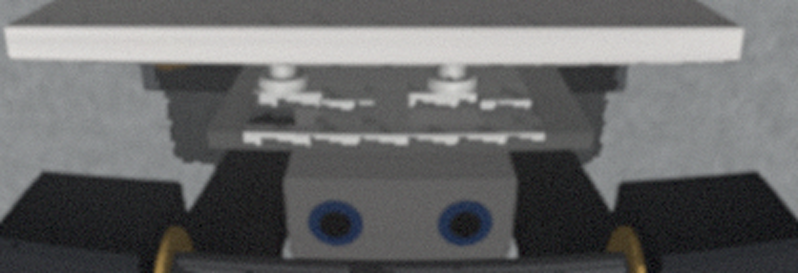

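```bash
python3 - <<'E'
from h import *
s=read_state();xd=np.array([np.cos(np.radians(11)),np.sin(np.radians(11)),0])
print(s["eef_pos"]-.05*xd+np.array([0,0,0]))
move(s["eef_pos"]-.05*xd,pose(11,2.9)); move(s["eef_pos"]-.05*xd+np.array([0,0,.1]),pose(11,0))
c=np.radians(-13.7);xc=np.array([np.cos(c),np.sin(c),0])
t=np.array([.5675,-.2025,.16])-.075*xc
# as seen from the lifted pose
move(t,pose(-13.7,0),cur=(s["eef_pos"]-.05*xd+np.array([0,0,.1]),pose(11,0)))
E
```

```text
[0.48426072 0.19553833 0.09482874]
dp [-0.0, 0.0499, -0.0026] twist [-0.0004, -0.0001, 0.0009]
dp [-0.0, 0.0448, -0.1024] twist [-0.0511, -0.0002, 0.0009]
dp [0.3753, 0.0624, 0.0348] twist [0.0, 0.0, 0.4311]
```

>>> carry_out(claw=[1,1,1,1,1,1,1,1,1,1,1], dp=[[0,0.01,-0.0005],[0,0.02,-0.001],[0,0.03,-0.0015],[0,0.04,-0.002],[0,0.05,-0.0026],[0,0.048,-0.025],[0,0.046,-0.05],[0,0.045,-0.075],[0,0.045,-0.09],[0,0.0448,-0.1024],[0,0.0448,-0.1024]], twist=[[0,0,0],[0,0,0],[0,0,0],[0,0,0],[0,0,0],[-0.01,0,0],[-0.02,0,0],[-0.03,0,0],[-0.04,0,0],[-0.051,0,0],[-0.051,0,0]])

```text
time: 7.25
eef_pos: [0.4856, 0.1957, 0.1972]
ee_rot: [-0.002, 0.772, -0.636, 0.002]
ft_force: [-0.4, -0.3, -2.9]
gripper_width: 0.0499
```

>>> carry_out(claw=[1,1,1,1,1,1,1,1,1,1,1,1], dp=[[0.02,0,0],[0.05,0.01,0],[0.09,0.02,0],[0.13,0.03,0],[0.17,0.04,0],[0.21,0.05,0],[0.25,0.06,0],[0.29,0.062,0.005],[0.33,0.062,0.015],[0.355,0.062,0.025],[0.37,0.062,0.035],[0.375,0.062,0.035]], twist=[[0,0,0.03],[0,0,0.07],[0,0,0.11],[0,0,0.15],[0,0,0.19],[0,0,0.23],[0,0,0.27],[0,0,0.31],[0,0,0.35],[0,0,0.39],[0,0,0.42],[0,0,0.431]])

```text
time: 8.25
eef_pos: [0.4947, -0.1857, 0.157]
ee_rot: [-0.001, -0.617, 0.787, 0.002]
ft_force: [-1.0, -0.1, -4.1]
gripper_width: 0.0496
```

```bash
python3 snap.py w6;python3 ch.py w6
```

```text
8.3 [ 0.4951 -0.1852  0.1582] [-5.000e-04 -6.171e-01  7.869e-01  1.300e-03] [ 0.22 -0.59 -2.55] 0.05
[ 260  101  121   16 1655]
z [0.0718 0.073  0.0742]
rect [ 570.6 -203.9] [89.1 13.1] 76.14
[ 0.5691 -0.2048] yaw -13.59
rect [ 569.4 -203.5] [88.9 10.6] 76.49
[ 0.5691 -0.2048] yaw -13.61
```

View pics/w6.png

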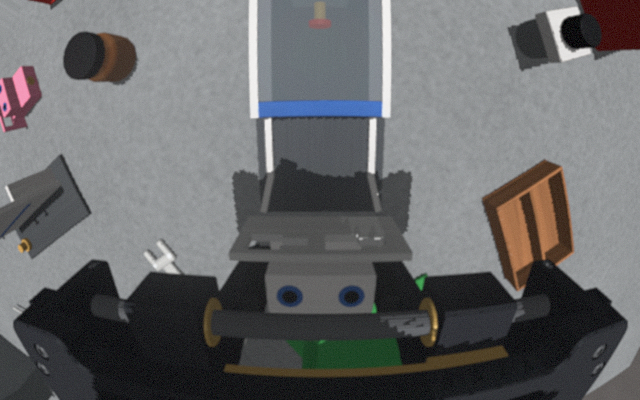

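```bash
cat >> h.py <<'E'
G=np.array([.5673,-.2036,0]);CY=-13.6
xc=np.array([np.cos(np.radians(CY)),np.sin(np.radians(CY)),0]);yc=np.array([-xc[1],xc[0],0])
def inch(p): p=np.asarray(p)-G;return np.round([p@xc,p@yc,p[2]],4)
def ch(x,y,z): return G+x*xc+y*yc+np.array([0,0,z])
E
python3 - <<'E'
from h import *
p,d,i=load("w6")
s=read_state();print(inch(s["eef_pos"]),q2R(s["ee_rot"]).as_matrix().round(4).tolist())
for z in(.075,.022):move(ch(-.05,0,z),pose(CY))
hsv=cv2.cvtColor(p,cv2.COLOR_BGR2HSV);m=(((hsv[...,0]<8)|(hsv[...,0]>172))&(hsv[...,1]>90));m[60:]=0;m[:,:290]=0;m[:,350:]=0
v,u=np.nonzero(m);print(u.min(),u.max(),v.min(),v.max());P=deproj("wrist",d,u,v,i);print(np.median(P,0))
for r in range(v.min(),v.max()+1): print(r,(v==r).sum(),inch(atz(i,[319.5],[r],.028)[0]),inch(atz(i,[319.5],[r],.018)[0]))
E
```

```text
[-0.0745  0.0009  0.1582] [[-0.2383, -0.9712, -0.0024], [-0.9712, 0.2383, 0.0014], [-0.0008, 0.0026, -1.0]]
dp [0.0009, -0.0247, 0.0831] twist [0.0026, 0.0008, -0.0033]
dp [0.001, -0.0249, 0.1361] twist [0.0026, 0.0008, -0.0033]Traceback (most recent call last):
  File "<stdin>", line 6, in <module>
    return umr_minimum(a, axis, None, out, keepdims, initial, where)
ValueError: zero-size array to reduction operation minimum which has no identity
```

>>> carry_out(claw=[1,1,1,1,1,1,1,1,1,1,1], dp=[[0.001,-0.025,0],[0.001,-0.025,0.02],[0.001,-0.025,0.04],[0.001,-0.025,0.06],[0.001,-0.025,0.08],[0.001,-0.025,0.1],[0.001,-0.025,0.115],[0.001,-0.025,0.126],[0.001,-0.025,0.132],[0.001,-0.025,0.136],[0.001,-0.025,0.136]], twist=[[0.003,0,-0.003],[0.003,0,-0.003],[0.003,0,-0.003],[0.003,0,-0.003],[0.003,0,-0.003],[0.003,0,-0.003],[0.003,0,-0.003],[0.003,0,-0.003],[0.003,0,-0.003],[0.003,0,-0.003],[0.003,0,-0.003]])

```text
time: 9.22
eef_pos: [0.5196, -0.1903, 0.0238]
ee_rot: [0.001, -0.62, 0.785, -0.001]
ft_force: [-0.3, 0.7, -3.8]
gripper_width: 0.05
```

```bash
python3 snap.py w7;python3 ch.py w7; python3 -c "
from h import *
s=read_state();print(inch(s['eef_pos']))"
```

```text
9.2667 [ 0.5198 -0.1907  0.0243] [ 0.001  -0.6197  0.7849 -0.0014] [ 0.12 -0.28 -3.09] 0.0498
[ 195  180  264   35 8005]
z [0.0719 0.0729 0.0739]
rect [ 562.6 -205. ] [91.8 61.9] 46.86
[ 0.5695 -0.2051] yaw -13.32
rect [ 569.6 -204.2] [91.9 11.8] 76.3
[ 0.5695 -0.2051] yaw -13.25
[-0.0492  0.0014  0.0243]
```

View pics/w7.png

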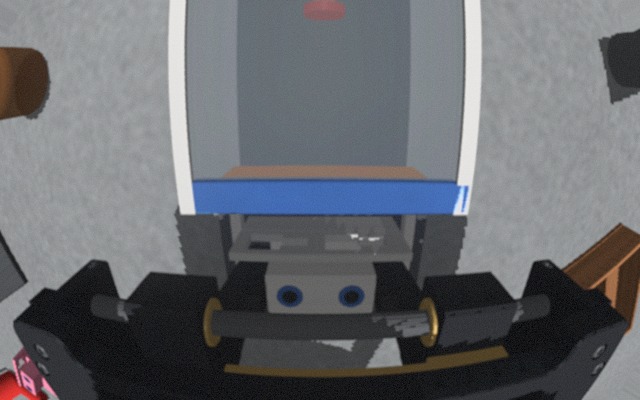

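>>> carry_out(claw=[1,1,1,1,1,1,1], dp=[[0.002,0,0],[0.002,0,0.002],[0.002,0,0.003],[0.002,0,0.004],[0.002,0,0.005],[0.002,0,0.006],[0.002,0,0.006]], twist=[[0,0,0],[0,0,0],[0,0,0],[0,0,0],[0,0,0],[0,0,0],[0,0,0]])

```text
time: 9.85
eef_pos: [0.5191, -0.1933, 0.0187]
ee_rot: [0.001, -0.619, 0.785, -0.002]
ft_force: [-3.4, 2.0, 7.8]
gripper_width: 0.0498
```

>>> carry_out(claw=[0.35,0.3,0.3,0.3,0.3], dp=[[0,0,0],[0,0,0],[0,0,0],[0,0,0],[0,0,0]], twist=[[0,0,0],[0,0,0],[0,0,0],[0,0,0],[0,0,0]])

```text
time: 10.27
eef_pos: [0.5191, -0.1933, 0.0177]
ee_rot: [0.001, -0.619, 0.785, -0.001]
ft_force: [0.3, 0.5, -0.8]
gripper_width: 0.0617
```

>>> carry_out(claw=[0.3,0.3,0.3,0.3,0.3,0.3], dp=[[0,0,-0.015],[0,0,-0.04],[0,0,-0.07],[0,0.01,-0.1],[0,0.03,-0.12],[0,0.05,-0.14]], twist=[[0,0,0],[0,0,0],[0,0,0],[0,0,0],[0,0,0],[0,0,0]])

```text
time: 10.77
eef_pos: [0.4697, -0.1814, 0.1588]
ee_rot: [0.001, -0.619, 0.785, -0.002]
ft_force: [-0.9, 0.2, -0.4]
gripper_width: 0.0617
```

```bash
python3 snap.py w8;python3 ch.py w8; python3 -c "
from h import *
s=read_state();print(inch(s['eef_pos']))"
```

```text
10.8167 [ 0.4679 -0.1808  0.162 ] [ 0.0013 -0.6195  0.785  -0.0032] [1.83 1.1  3.93] 0.0613
[ 258   68  124   16 1601]
z [0.0718 0.0729 0.0742]
rect [ 562.7 -202.8] [91.4 24. ] 76.79
[ 0.5686 -0.2062] yaw -13.83
rect [ 569.2 -204.4] [91.2 10.9] 75.93
[ 0.5687 -0.2061] yaw -13.83
[-0.102  -0.0012  0.162 ]
```

View pics/w8.png

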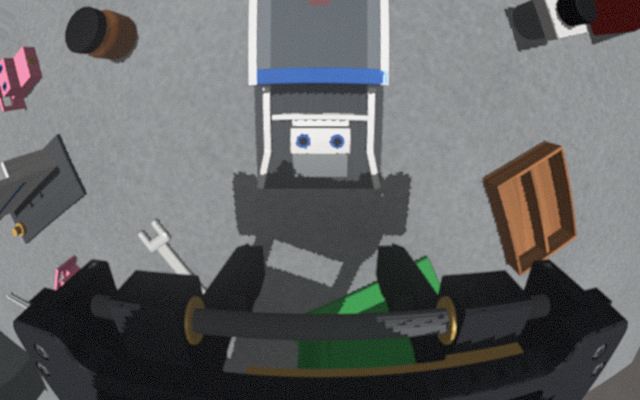

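```bash
python3 - <<'E'
from h import *
p,d=read_camera("top");cv2.imwrite("pics/top9.png",p)
hsv=cv2.cvtColor(p,cv2.COLOR_BGR2HSV);m=cv2.inRange(hsv,(50,120,40),(75,255,255))>0
v,u=np.nonzero(m);P=deproj("top",d,u,v);print(len(P));hi=P[(P[:,2]>.11)&(P[:,2]<.14)];print("green top",len(hi),hi.min(0).round(3),hi.max(0).round(3))
hi=hi[np.argsort(hi[:,1])];print(hi[::max(1,len(hi)//8)].round(3))
c=P[(P[:,2]<.02)];print("foot",c.min(0).round(3),c.max(0).round(3))
p,d=read_camera("scene");cv2.imwrite("pics/scene9.png",p)
s=read_state();print(s["joint_pos"].round(3))
p,d,i=load("w8")
import sys
sys.stdout.flush()
cv2.imwrite("pics/w8c.png",cv2.resize(p[50:200,240:400],None,fx=4,fy=4,interpolation=2))
E
```

```text
338
green top 32 [ 0.313 -0.27   0.114] [ 0.326 -0.245  0.132]
[[ 0.323 -0.27   0.121]
 [ 0.323 -0.267  0.124]
 [ 0.323 -0.264  0.125]
 [ 0.325 -0.261  0.114]
 [ 0.324 -0.258  0.127]
 [ 0.323 -0.257  0.122]
 [ 0.316 -0.254  0.124]
 [ 0.316 -0.25   0.127]]
foot [ 0.253 -0.303  0.002] [ 0.326 -0.224  0.017]
[-6.050e-01  3.760e-01  1.558e+00  1.000e-03  1.202e+00  1.201e+00]
```

View pics/scene9.png

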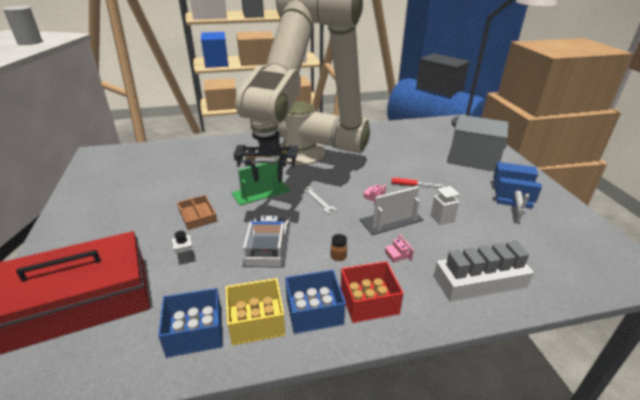

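View pics/top9.png

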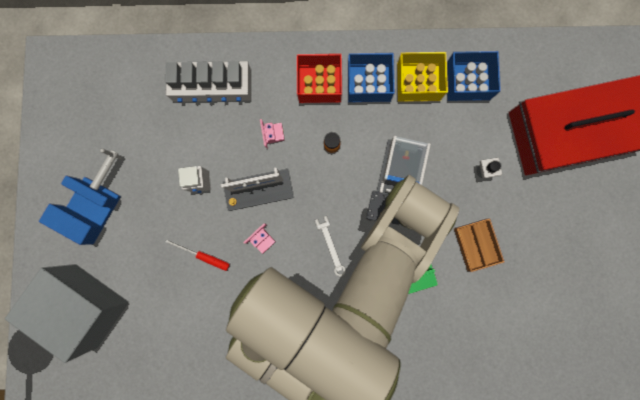

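View pics/w8c.png

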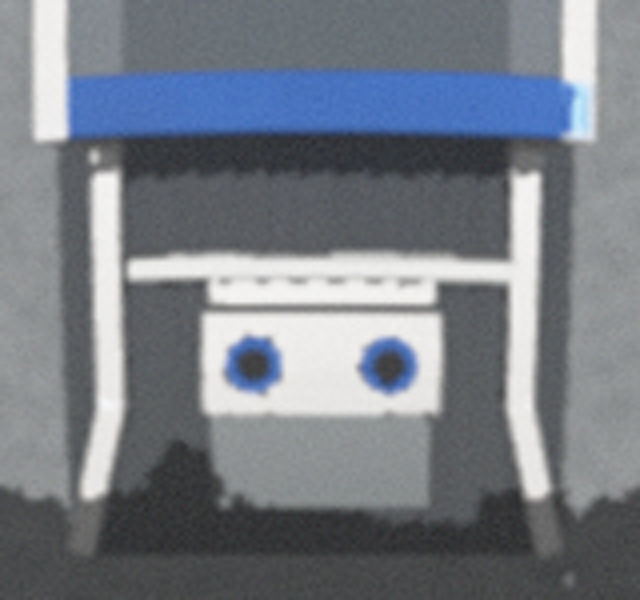

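```bash
sed -i 's/^G=.*/G=np.array([.5672,-.2041,0]);CY=-13.7/' h.py; python3 - <<'E'
from h import *
p,d,i=load("w8")
f=lambda x,y,z: inch(atz(i,[240+x/4-.4],[50+y/4-.4],z)[0])
print("foot rear",f(211,507,.030),f(430,507,.030)); print("tall",f(202,313,.05),f(442,313,.05),f(202,415,.05),f(442,415,.05))
print("plate",f(127,260,.05),f(515,262,.05));print("strips in",f(122,300,.014),f(510,300,.014))
R1=pose(CY,25)
for x,z in((-.13,.06),(-.115,.0145)): print(ch(x,0,z));move(ch(x,0,z),R1)
E
```

```text
foot rear [-0.0861  0.0249  0.03  ] [-0.0859 -0.0253  0.03  ]
tall [-0.0397  0.0243  0.05  ] [-0.0396 -0.025   0.05  ] [-0.0612  0.0246  0.05  ] [-0.061  -0.0255  0.05  ]
plate [-0.0284  0.0397  0.05  ] [-0.0286 -0.04    0.05  ]
strips in [-0.0395  0.0467  0.014 ] [-0.0393 -0.0446  0.014 ]
[ 0.44089861 -0.17331104  0.06      ]
dp [-0.0014, 0.0307, 0.0987] twist [0.4306, -0.0004, 0.0036]
[ 0.45547185 -0.17686361  0.0145    ]
dp [-0.0014, 0.016, 0.1443] twist [0.4306, -0.0004, 0.0036]
```

>>> carry_out(claw=[1,1,1,1,1,1,1,1,1,1,1,1], dp=[[-0.001,0.03,0.01],[-0.001,0.031,0.02],[-0.001,0.031,0.04],[-0.001,0.031,0.06],[-0.001,0.031,0.08],[-0.001,0.031,0.099],[-0.001,0.028,0.11],[-0.001,0.023,0.12],[-0.001,0.02,0.13],[-0.001,0.017,0.138],[-0.001,0.016,0.142],[-0.001,0.016,0.144]], twist=[[0.1,0,0.003],[0.2,0,0.003],[0.3,0,0.003],[0.4,0,0.003],[0.43,0,0.003],[0.43,0,0.003],[0.43,0,0.003],[0.43,0,0.003],[0.43,0,0.003],[0.43,0,0.003],[0.43,0,0.003],[0.43,0,0.003]])

```text
time: 11.92
eef_pos: [0.4553, -0.177, 0.0119]
ee_rot: [0.133, -0.604, 0.768, -0.168]
ft_force: [0.3, -0.4, 0.6]
gripper_width: 0.0003
```

```bash
python3 snap.py w10; python3 - <<'E'
from h import *
s=read_state();print(inch(s["eef_pos"]),q2R(s["ee_rot"]).as_matrix()[:,2].round(3),s["ft_force"])
move(ch(-.056,0,.0145),pose(CY,25))
E
```

```text
11.9667 [ 0.4551 -0.1768  0.012 ] [ 0.1326 -0.6037  0.7681 -0.1676] [-0.    0.03 -0.84] 0.0006
[-1.154e-01 -1.000e-04  1.200e-02] [ 0.406 -0.097 -0.909] [-0.00341976  0.02825459 -0.83853465]
dp [-0.0, -0.055, 0.0225] twist [0.0056, 0.0016, 0.0002]
```

View pics/w10.png

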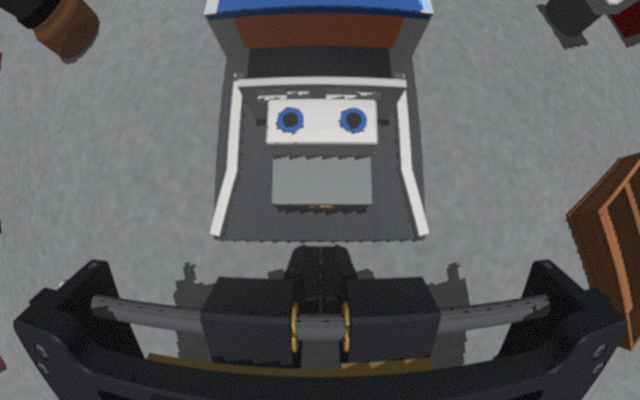

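>>> carry_out(claw=[1,1,1,1,1,1,1,1,1,1,1,1], dp=[[0,-0.002,-0.0023],[0,-0.01,0.001],[0,-0.018,0.0052],[0,-0.021,0.0066],[0,-0.024,0.008],[0,-0.028,0.01],[0,-0.032,0.0118],[0,-0.036,0.0137],[0,-0.041,0.016],[0,-0.046,0.0183],[0,-0.051,0.0207],[0,-0.055,0.0225]], twist=[[0,0,0],[0,0,0],[0,0,0],[0,0,0],[0,0,0],[0,0,0],[0,0,0],[0,0,0],[0,0,0],[0,0,0],[0,0,0],[0,0,0]])

```text
time: 12.97
eef_pos: [0.5126, -0.1906, 0.016]
ee_rot: [0.133, -0.604, 0.768, -0.168]
ft_force: [-4.1, 0.1, 1.1]
gripper_width: 0.0008
```

```bash
python3 snap.py w11; python3 - <<'E'
from h import *
s=read_state();print(inch(s["eef_pos"]),q2R(s["ee_rot"]).as_matrix()[:,2].round(3),s["ft_force"])
move(ch(-.063,0,.03),pose(CY,46));move(ch(-.063,0,.016),pose(CY,46))
E
```

```text
13.0167 [ 0.5133 -0.191   0.0162] [ 0.133  -0.6037  0.7678 -0.1686] [-1.88  1.31  0.91] 0.0006
[-0.0555 -0.      0.0162] [ 0.408 -0.098 -0.908] [-1.88231355  1.30584313  0.91358445]
dp [-0.0001, 0.001, -0.0157] twist [0.37, 0.0011, 0.0006]
dp [-0.0, 0.0069, -0.003] twist [0.37, 0.0011, 0.0006]
```

View pics/w11.png

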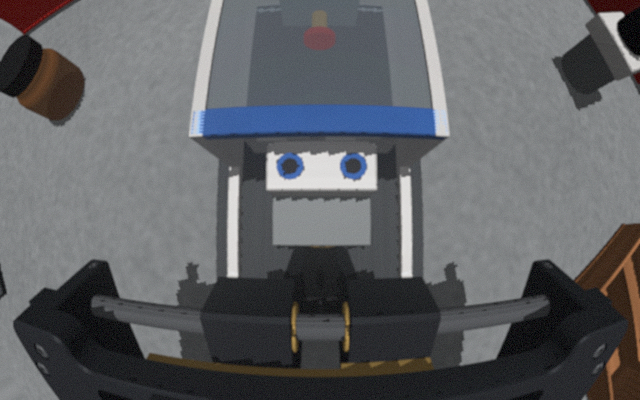

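```bash
python3 - <<'E'
from h import *
p,d,i=load("w11")
hsv=cv2.cvtColor(p,cv2.COLOR_BGR2HSV);m=((hsv[...,0]<12)|(hsv[...,0]>168))&(hsv[...,1]>60);m[70:]=0;m[:,290:350]&=True;m[:,:290]=0;m[:,350:]=0
v,u=np.nonzero(m);print(len(u),u.min(),u.max(),v.min(),v.max(),u.mean(),v.mean())
print(inch(atz(i,[u.mean()],[v.mean()],.018)[0]),inch(atz(i,[u.mean()],[v.max()],.008)[0]))
P=deproj("wrist",d,u,v,i);print(np.median(P,0),inch(np.median(P,0)))
E
```

```text
589 304 334 26 49 318.9541595925297 37.502546689303905
[0.0796 0.0014 0.018 ] [0.0772 0.0014 0.008 ]
[ 0.60740698 -0.2128273   0.07096812] [0.0411 0.001  0.071 ]
```

>>> carry_out(claw=[1,1,1,1,1,1,1,1], dp=[[0,0.007,-0.003],[0,0.007,-0.003],[0,0.007,-0.003],[0,0.007,-0.003],[0,0.007,-0.003],[0,0.007,-0.003],[0,0.007,-0.003],[0,0.007,-0.003]], twist=[[0,0,0],[0.09,0,0],[0.18,0,0],[0.27,0,0],[0.36,0,0],[0.37,0,0],[0.37,0,0],[0.37,0,0]])

```text
time: 13.68
eef_pos: [0.5084, -0.1779, 0.0143]
ee_rot: [0.226, -0.592, 0.738, -0.232]
ft_force: [-0.0, -0.1, -0.7]
gripper_width: 0.0003
```

```bash
python3 snap.py w12; python3 - <<'E'
from h import *
s=read_state();print(inch(s["eef_pos"]),q2R(s["ee_rot"]).as_matrix()[:,2].round(3),s["ft_force"])
move(ch(.0,0,.0155),pose(CY,46))
E
```

```text
13.7333 [ 0.5078 -0.1778  0.0138] [ 0.2259 -0.5916  0.738  -0.2332] [-1.35 -0.3  -0.25] 0.0003
[-0.0639  0.0115  0.0138] [ 0.609 -0.077 -0.789] [-1.35450237 -0.29734131 -0.25433913]
dp [0.0139, -0.0517, 0.0369] twist [0.1447, 0.0693, -0.0091]
```

View pics/w12.png

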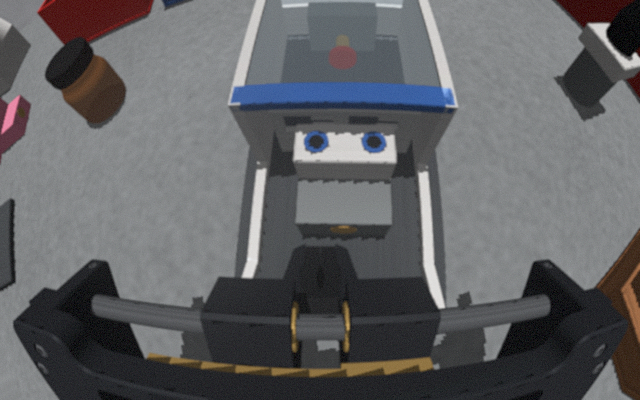

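```bash
python3 - <<'E'
from h import *
s=read_state();print(s["joint_pos"].round(3))
E
```

```text
[-0.726  0.608  2.071  1.855  0.37  -0.705]
```

```bash
python3 - <<'E'
from h import *
move(ch(-.073,0.011,.05),q2R(read_state()["ee_rot"]));move(ch(-.073,0,.05),pose(CY,46))
E
```

```text
dp [-0.002, -0.015, -0.0341] twist [0.0, 0.0, 0.0]
dp [0.009, -0.015, -0.0349] twist [0.1447, 0.0693, -0.0091]
```

>>> carry_out(claw=[1,1,1,1], dp=[[-0.001,-0.008,-0.018],[-0.002,-0.015,-0.034],[-0.002,-0.015,-0.034],[-0.002,-0.015,-0.034]], twist=[[0,0,0],[0,0,0],[0,0,0],[0,0,0]])

```text
time: 14.07
eef_pos: [0.4999, -0.1761, 0.0509]
ee_rot: [0.226, -0.592, 0.738, -0.232]
ft_force: [-0.8, -0.2, -0.1]
gripper_width: 0.0006
```

```bash
python3 - <<'E'
from h import *
s=read_state();print(s["time"],inch(s["eef_pos"]),q2R(s["ee_rot"]).as_matrix()[:,2].round(3),s["joint_pos"].round(3),s["joint_velocities"].round(2))
move(ch(-.073,0,.05),pose(CY,46))
E
```

```text
14.0667 [-0.072   0.0112  0.0509] [ 0.608 -0.076 -0.791] [-0.737  0.507  2.065  1.558  0.36  -0.399] [ 0.    0.03  0.    0.04  0.   -0.04]
dp [0.0112, 0.0013, -0.0007] twist [0.1471, 0.0701, -0.0091]
```

>>> carry_out(claw=[1,1,1,1,1,1,1,1], dp=[[0.011,0.001,0],[0.011,0.001,0],[0.011,0.001,0],[0.011,0.001,0],[0.011,0.001,0],[0.011,0.001,0],[0.011,0.001,0],[0.011,0.001,0]], twist=[[0.147,0.07,-0.009],[0.147,0.07,-0.009],[0.147,0.07,-0.009],[0.147,0.07,-0.009],[0.147,0.07,-0.009],[0.147,0.07,-0.009],[0.147,0.07,-0.009],[0.147,0.07,-0.009]])

```text
time: 14.73
eef_pos: [0.4971, -0.1863, 0.049]
ee_rot: [0.242, -0.569, 0.724, -0.306]
ft_force: [-1.0, 0.1, 0.0]
gripper_width: 0.0003
```

```bash
cat > st.py <<'E'
import sys
from h import *
s=read_state();print(round(s["time"],2),inch(s["eef_pos"]),"zc",np.round([q2R(s["ee_rot"]).as_matrix()[:,2]@a for a in(xc,yc,np.array([0,0,1]))],3),"xc",np.round([q2R(s["ee_rot"]).as_matrix()[:,0]@a for a in(xc,yc,np.array([0,0,1]))],3),s["joint_pos"].round(3),"F",np.round([s["ft_force"]@xc,s["ft_force"]@yc,s["ft_force"][2]],1))
if len(sys.argv)>1:
    a=[float(v) for v in sys.argv[1:]];move(ch(*a[:3]),pose(CY,a[3]))
E
python3 st.py -.073 0 .05 46
```

```text
14.73 [-0.0723  0.0007  0.049 ] zc [ 0.718  0.002 -0.696] xc [ 0.001 -1.    -0.002] [-0.76   0.559  2.164  2.243  0.477 -1.11 ] F [-1.  -0.2  0. ]
dp [0.0007, -0.0002, -0.0012] twist [0.0014, 0.0022, -0.0007]
```

```bash
python3 st.py -.068 0 .0155 46; python3 st.py -.006 0 .0155 46|tail -1
```

```text
14.73 [-0.0723  0.0007  0.049 ] zc [ 0.718  0.002 -0.696] xc [ 0.001 -1.    -0.002] [-0.76   0.559  2.164  2.243  0.477 -1.11 ] F [-1.  -0.2  0. ]
dp [0.0008, 0.0211, 0.0264] twist [0.0014, 0.0022, -0.0007]
dp [0.0008, -0.022, 0.0709] twist [0.0014, 0.0022, -0.0007]
```

>>> carry_out(claw=[1,1,1,1,1,1,1,1,1,1,1,1], dp=[[0.0008,0.011,0.013],[0.0008,0.0195,0.0245],[0.0008,0.0211,0.0264],[0.0008,0.0211,0.0264],[0.0008,0.0183,0.0292],[0.0008,0.0155,0.0321],[0.0008,0.012,0.0357],[0.0008,0.0085,0.0394],[0.0008,0.005,0.043],[0.0008,0.0015,0.0466],[0.0008,-0.002,0.0502],[0.0008,-0.0053,0.0537]], twist=[[0,0,0],[0,0,0],[0,0,0],[0,0,0],[0,0,0],[0,0,0],[0,0,0],[0,0,0],[0,0,0],[0,0,0],[0,0,0],[0,0,0]])

```text
time: 15.73
eef_pos: [0.5381, -0.1971, 0.0156]
ee_rot: [0.242, -0.569, 0.724, -0.306]
ft_force: [-5.2, 0.9, 2.5]
gripper_width: 0.0003
```

```bash
python3 snap.py w13; python3 st.py -.006 0 .0155 46
```

```text
15.7833 [ 0.5389 -0.1975  0.0158] [ 0.2419 -0.5686  0.7239 -0.3069] [-0.73  0.09  1.92] 0.0001
15.78 [-0.0291 -0.0002  0.0158] zc [ 0.719  0.001 -0.695] xc [ 0.001 -1.    -0.001] [-0.704  0.667  2.064  2.336  0.466 -1.157] F [-0.7 -0.1  1.9]
dp [-0.0002, -0.0158, 0.0168] twist [0.0, 0.0012, -0.0004]
```

View pics/w13.png

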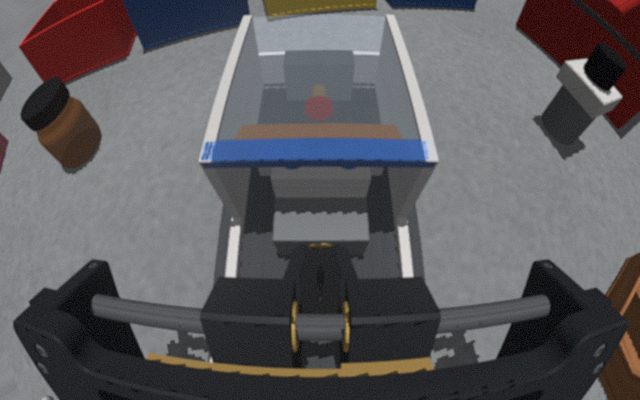

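>>> carry_out(claw=[1,1,1,1,1,1,1,1], dp=[[0,-0.002,0.0022],[0,-0.0043,0.0046],[0,-0.0065,0.007],[0,-0.0088,0.0094],[0,-0.011,0.0117],[0,-0.0133,0.0141],[0,-0.0158,0.0168],[0,-0.0158,0.0168]], twist=[[0,0,0],[0,0,0],[0,0,0],[0,0,0],[0,0,0],[0,0,0],[0,0,0],[0,0,0]])

```text
time: 16.45
eef_pos: [0.5608, -0.2028, 0.0153]
ee_rot: [0.242, -0.569, 0.724, -0.307]
ft_force: [-1.7, 1.0, 1.7]
gripper_width: 0.0006
```

```bash
python3 snap.py w14; python3 st.py .004 0 .0155 46
```

```text
16.5 [ 0.5606 -0.2027  0.0152] [ 0.2418 -0.5687  0.724  -0.3066] [-0.85 -0.86  0.68] 0.0003
16.5 [-0.0068 -0.0002  0.0152] zc [ 0.719  0.001 -0.695] xc [ 0.001 -1.    -0.001] [-0.679  0.677  2.002  2.293  0.422 -1.084] F [-0.6 -1.   0.7]
dp [-0.0002, -0.0077, 0.0075] twist [0.0006, 0.0014, -0.0005]
```

View pics/w14.png

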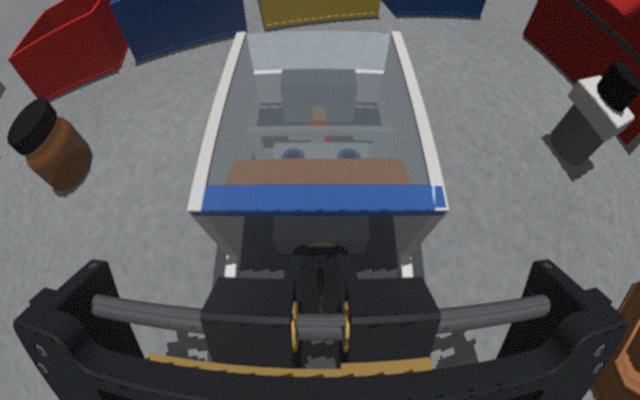

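>>> carry_out(claw=[1,1,1,1,1,1], dp=[[0,-0.0014,0.0014],[0,-0.0028,0.0028],[0,-0.0042,0.0042],[0,-0.0056,0.0056],[0,-0.007,0.0072],[0,-0.007,0.0072]], twist=[[0,0,0],[0,0,0],[0,0,0],[0,0,0],[0,0,0],[0,0,0]])

```text
time: 17.0
eef_pos: [0.5703, -0.205, 0.0152]
ee_rot: [0.242, -0.569, 0.724, -0.307]
ft_force: [-1.7, -0.1, 0.7]
gripper_width: 0.0003
```

```bash
python3 snap.py w15; python3 st.py
```

```text
17.05 [ 0.5701 -0.205   0.0152] [ 0.2418 -0.5687  0.724  -0.3065] [-0.54 -0.08  0.23] 0.0003
17.05 [ 0.0031 -0.0001  0.0152] zc [ 0.719  0.001 -0.695] xc [ 0.001 -1.    -0.001] [-0.669  0.681  1.974  2.269  0.403 -1.047] F [-0.5 -0.2  0.2]
```

>>> carry_out(claw=[1,1], dp=[[0,-0.0007,0.0007],[0,-0.0014,0.0015]], twist=[[0,0,0],[0,0,0]])

```text
time: 17.22
eef_pos: [0.5718, -0.2053, 0.0151]
ee_rot: [0.242, -0.569, 0.724, -0.306]
ft_force: [-2.6, 1.3, 1.9]
gripper_width: 0.0004
```

>>> carry_out(claw=[1,1], dp=[[0,-0.0007,0.0007],[0,-0.0014,0.0015]], twist=[[0,0,0],[0,0,0]])

```text
time: 17.38
eef_pos: [0.5739, -0.2058, 0.0151]
ee_rot: [0.242, -0.569, 0.724, -0.306]
ft_force: [-3.3, 1.3, 0.8]
gripper_width: -0.0
```

>>> carry_out(claw=[1,1], dp=[[0,-0.0007,0.0007],[0,-0.0014,0.0015]], twist=[[0,0,0],[0,0,0]])

```text
time: 17.55
eef_pos: [0.5759, -0.2063, 0.0151]
ee_rot: [0.242, -0.569, 0.724, -0.306]
ft_force: [-2.6, 0.3, 1.1]
gripper_width: 0.0006
```

>>> carry_out(claw=[1,1], dp=[[0,-0.0007,0.0007],[0,-0.0014,0.0015]], twist=[[0,0,0],[0,0,0]])

```text
time: 17.72
eef_pos: [0.5779, -0.2068, 0.015]
ee_rot: [0.242, -0.569, 0.724, -0.306]
ft_force: [-4.1, 0.5, 2.6]
gripper_width: 0.0003
```

>>> carry_out(claw=[1,1], dp=[[0,-0.0007,0.0007],[0,-0.0014,0.0015]], twist=[[0,0,0],[0,0,0]])

```text
time: 17.88
eef_pos: [0.5796, -0.2072, 0.015]
ee_rot: [0.241, -0.569, 0.724, -0.306]
ft_force: [-11.2, 1.9, 8.1]
gripper_width: 0.0004
```

```bash
python3 snap.py w16; python3 st.py;python3 -c "
import cv2
p=cv2.imread('pics/w16.png');cv2.imwrite('pics/w16c.png',cv2.resize(p[20:270,180:460],None,fx=2.4,fy=2.4,interpolation=2))"
```

```text
17.9333 [ 0.5796 -0.2072  0.015 ] [ 0.2415 -0.5686  0.7244 -0.3061] [-8.67  1.98  6.06] 0.0007
17.93 [ 0.0127 -0.0001  0.015 ] zc [ 0.718  0.001 -0.696] xc [ 0.    -1.    -0.002] [-0.659  0.686  1.947  2.242  0.385 -1.009] F [-8.9 -0.1  6.1]
```

View pics/w16c.png

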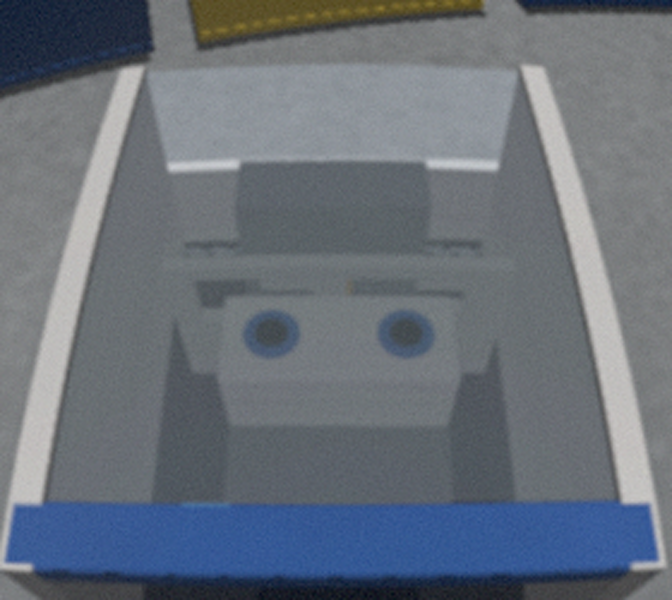

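>>> carry_out(claw=[1,1,1], dp=[[0,-0.0007,0.0007],[0,-0.0014,0.0014],[0,-0.0014,0.0014]], twist=[[0,0,0],[0,0,0],[0,0,0]])

```text
time: 18.18
eef_pos: [0.5808, -0.2074, 0.015]
ee_rot: [0.241, -0.569, 0.725, -0.306]
ft_force: [-12.1, 2.9, 7.8]
gripper_width: 0.0004
```

>>> carry_out(claw=[1,1,1], dp=[[0,-0.0007,0.0007],[0,-0.0014,0.0014],[0,-0.0014,0.0014]], twist=[[0,0,0],[0,0,0],[0,0,0]])

```text
time: 18.43
eef_pos: [0.5827, -0.2079, 0.015]
ee_rot: [0.241, -0.569, 0.725, -0.306]
ft_force: [-11.9, 3.3, 8.2]
gripper_width: 0.0005
```

```bash
python3 st.py
```

```text
18.43 [0.016 0.    0.015] zc [ 0.717  0.001 -0.697] xc [-0.    -1.    -0.002] [-0.655  0.688  1.937  2.231  0.377 -0.993] F [-12.4   0.4   8.2]
```

>>> carry_out(claw=[1,1,1], dp=[[0,-0.0006,0.0006],[0,-0.001,0.001],[0,-0.001,0.001]], twist=[[0,0,0],[0,0,0],[0,0,0]])

```text
time: 18.68
eef_pos: [0.584, -0.2082, 0.015]
ee_rot: [0.241, -0.569, 0.725, -0.306]
ft_force: [-12.6, 2.5, 8.7]
gripper_width: 0.0007
```

```bash
python3 snap.py w17; python3 st.py -.06 0 .0165 46;python3 -c "
import cv2
p=cv2.imread('pics/w17.png');cv2.imwrite('pics/w17c.png',cv2.resize(p[20:270,180:460],None,fx=2.4,fy=2.4,interpolation=2))"
```

```text
18.7333 [ 0.584  -0.2082  0.015 ] [ 0.2412 -0.5686  0.7246 -0.3057] [-11.45   3.18   7.96] 0.0005
18.73 [0.0173 0.     0.015 ] zc [ 0.717  0.001 -0.697] xc [-0.    -1.    -0.002] [-0.654  0.688  1.933  2.227  0.375 -0.987] F [-11.9   0.4   8. ]
dp [0.0, 0.0528, -0.0565] twist [0.0029, 0.0011, -0.0015]
```

View pics/w17c.png

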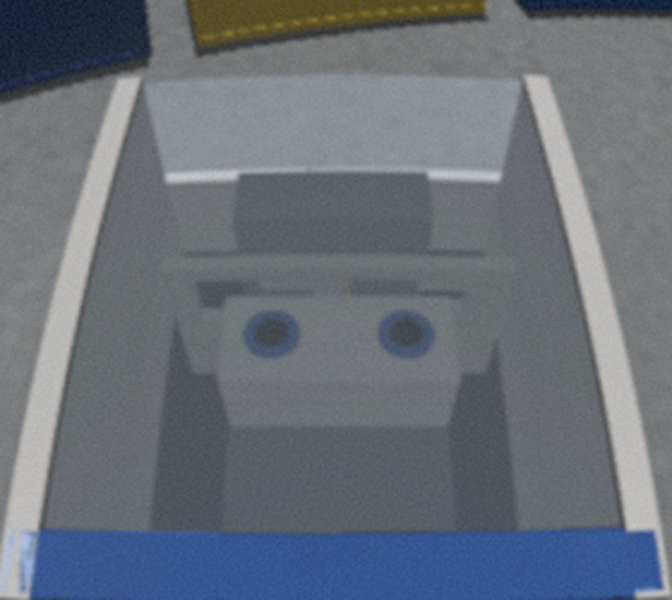

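>>> carry_out(claw=[1,1,1,1,1,1,1,1,1,1,1], dp=[[0,0.002,-0.0022],[0,0.006,-0.0065],[0,0.011,-0.012],[0,0.017,-0.018],[0,0.023,-0.025],[0,0.029,-0.031],[0,0.035,-0.0375],[0,0.041,-0.044],[0,0.047,-0.05],[0,0.0528,-0.0565],[0,0.0528,-0.0565]], twist=[[0,0,0],[0,0,0],[0,0,0],[0,0,0],[0,0,0],[0,0,0],[0,0,0],[0,0,0],[0,0,0],[0,0,0],[0,0,0]])

```text
time: 19.65
eef_pos: [0.5087, -0.1899, 0.0162]
ee_rot: [0.241, -0.568, 0.725, -0.306]
ft_force: [-0.0, 0.1, -0.3]
gripper_width: 0.0004
```

```bash
python3 snap.py w18; python3 st.py -.085 0 .09 42
```

```text
19.7 [ 0.5095 -0.1904  0.0164] [ 0.2415 -0.5684  0.7245 -0.3062] [ 0.44 -0.13  0.17] 0.0003
19.7 [-0.0593 -0.0003  0.0164] zc [ 0.718  0.001 -0.696] xc [-0.    -1.    -0.002] [-0.743  0.657  2.147  2.377  0.526 -1.243] F [ 0.5 -0.   0.2]
dp [-0.0005, -0.035, -0.0697] twist [-0.0682, 0.0011, -0.0016]
```

View pics/w18.png

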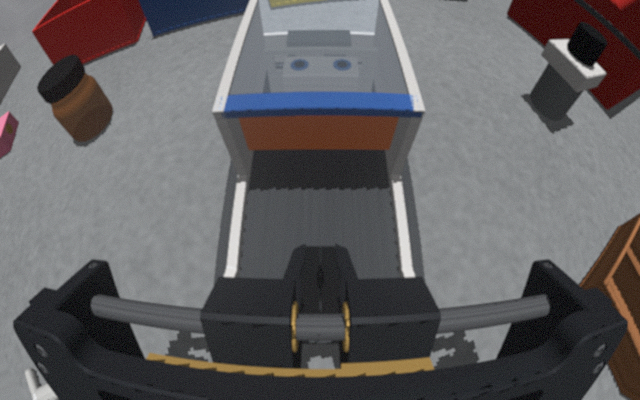

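>>> carry_out(claw=[1,1,1,1,1,1], dp=[[0,-0.005,-0.015],[0,-0.015,-0.035],[0,-0.025,-0.055],[0,-0.035,-0.07],[0,-0.035,-0.07],[0,-0.035,-0.07]], twist=[[0,0,0],[0,0,0],[0,0,0],[0,0,0],[0,0,0],[0,0,0]])

```text
time: 20.2
eef_pos: [0.4852, -0.1847, 0.0912]
ee_rot: [0.242, -0.569, 0.724, -0.308]
ft_force: [-0.3, -0.5, -0.8]
gripper_width: 0.0006
```

```bash
python3 snap.py w19; python3 st.py;python3 - <<'E'
from h import *
p=cv2.imread('pics/w19.png');cv2.imwrite('pics/w19c.png',cv2.resize(p[0:260,180:460],None,fx=2.3,fy=2.3,interpolation=2))
q,_=read_camera("scene");cv2.imwrite('pics/sc19.png',cv2.resize(q[200:280,220:310],None,fx=7,fy=7,interpolation=2))
E
```

```text
20.25 [ 0.4851 -0.1846  0.0903] [ 0.2417 -0.5686  0.7239 -0.3069] [-0.35  0.3  -0.33] 0.0008
20.25 [-0.0844 -0.0005  0.0903] zc [ 0.719  0.001 -0.695] xc [ 0.    -1.    -0.001] [-0.781  0.435  2.161  1.988  0.419 -0.848] F [-0.4  0.2 -0.3]
```

View pics/w19c.png

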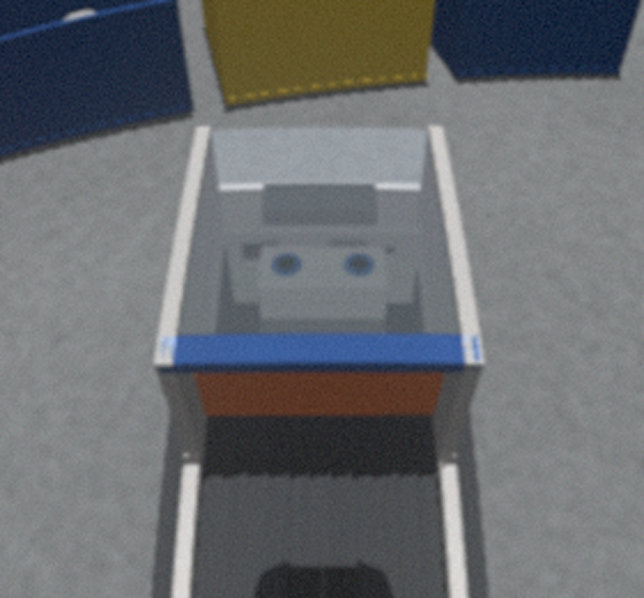

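View pics/sc19.png

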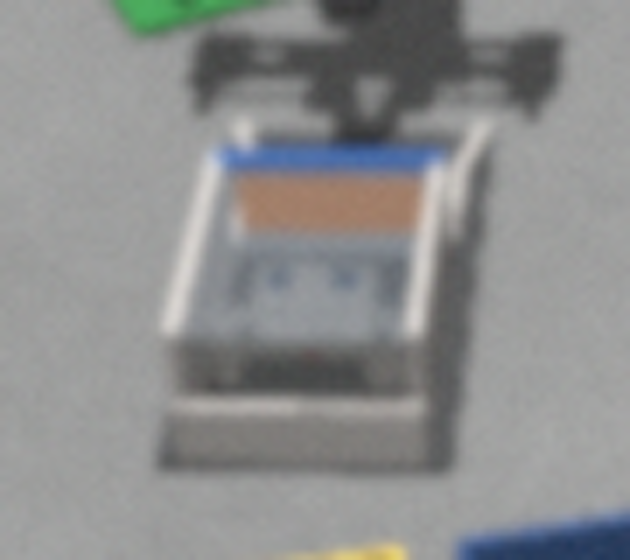

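```bash
python3 - <<'E'
from h import *
p,d,i=load("w19")
f=lambda x,y,z: inch(atz(i,[180+x/2.3-.3],[y/2.3-.3],z)[0])
print("tall rear",f(322,291,.05),"front",f(322,247,.05),"plate top L/R",f(228,240,.05),f(425,240,.05))
print("flap bottom",f(320,416,.032),"header front top",f(320,365,.073))
p,d,i=load("w12");print("probe face w12",inch(atz(i,[343],[57],.018)[0]))
p,d,i=load("w13");print("probe face w13",inch(atz(i,[319],[108],.018)[0]))
E
```

```text
tall rear [0.0452 0.     0.05  ] front [0.0685 0.     0.05  ] plate top L/R [0.0732 0.0376 0.05  ] [ 0.0733 -0.0413  0.05  ]
flap bottom [0.0012 0.0008 0.032 ] header front top [-0.005   0.0006  0.073 ]
probe face w12 [0.0793 0.0006 0.018 ]
probe face w13 [0.0789 0.001  0.018 ]
```

```bash
python3 -c "
from h import *
print(finish_job(),read_state()['time'])"
```

```text
the job is handed in; nothing more can be done
the job is handed in; nothing more can be done
```

I took the valve block off its hanger, stood it on the sill with its plate towards the flap, and pushed it in through the flap. I then withdrew and handed the job in at about 20 s of the 58 s. `finish_job` reported no verdict.

**Removal:** I slid the block about 17 mm to the robot's right, and it drew off the studs with no noticeable extra force. The stud heads were visible afterwards.

**Pushing in:** At the planned 45° lean the arm first stopped short, at about 38° and 11 mm off to the side. I raised the tool, let the wrist finish turning, and carried on.

**Probe:** The push force rose from about 4 N to about 11 N at contact and stayed near 12 N. The block followed the tool a further 4.6 mm, so I judge the probe is in by about 5 to 6 mm. The probe reading itself is not available to me.

**Last look:**
- The flap hangs shut, with its lower edge measured at chamber x of about 1 mm.
- The block stands upright inside, centred to within about 2 mm, with its rear face about 20 to 24 mm past the gate.
- The robot touches nothing: forces were under 1 N.
- I touched none of the other things on purpose and none looked moved, but I did not measure them again.

**Disagreements:**
- The camera put the plate at about 79 mm past the gate, while the tool position put it at about 82 mm.
- The camera put the untouched probe face at about 79 mm, beyond the stated 69 to 77 mm. Contact by force was at about 76 mm, and I relied on that.

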